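Start the extractor timer, then hold the sampler's inspection flap open at the mark

TASK

Fumes must be drawn off before the vial chamber is opened: first wind the spring-wound extractor timer fully up, turning its key clockwise with repeated partial turns until it stops at the green mark. Only then lift the chamber's inspection flap by its blue handle until the flap lies in line with the orange pointer arm beside it, and finish while holding it there with the gripper, because the flap falls shut if let go. Leave the pointer, and the vials, glassware and other things on the bench, where they are.

Things in the scene. Friction and masses are not known exactly. Their poses are not given: they have to be found in the camera images.
- key (a joint): turn of the timer's key, rad: 0 unwound, grows clockwise seen from above, stop at 3.6 (fully wound, red end of the key at the green mark). Starts at 0.3 to 1.2. A ratchet-like friction (0.12 N m) keeps the key where it is let go against its weak spring (0.02 N m/rad, so about 0.2 N m to turn it at the end).
- key_grip (a point): centre of the key's grip: an upright black bar 46 long, 10 thick and 30 high, one end red, turning about the vertical axis through this point. Its x axis runs along the bar towards the red end, z up. The bar spans 15 mm below to 14 mm above this point; under it a stem 12 mm high. The point lies 28 mm above the top of the timer's fixed grey case (120 x 120 x 50 high on the bench; white round dial with black ticks and one green mark on top).
- flap (a joint): opening of the inspection flap, rad: 0 shut (level), grows as its near edge is lifted, stop at 1.25. Falls shut when let go. 0.3 to 0.65 kg.
- flap_handle (a point): middle of the blue handle, a round bar 12 in diameter and 130 long, parallel to the hinge, in the plane of the flap, 255 mm from the hinge axis and 45 mm beyond the flap's near edge on two blue arms 65 mm either side of the middle, so that a finger fits in between. The point turns with the flap: x axis in the plane of the flap from handle to hinge, y along the bar. 120 mm above the bench when shut.
- flap_hinge (a point): middle of the flap's hinge axis, fixed on the chamber's far top edge, 120 mm above the bench. x axis level, pointing from the handle to the hinge with the flap shut; y along the hinge axis; z up. At opening q the handle is 255 cos(q) mm back along -x and 255 sin(q) mm up from here.
- pointer (a joint): angle of the orange pointer arm, rad, in the same measure as the flap's opening: the flap is in line with the pointer when both values are equal. 0.5 to 0.85, set anew every time; stiff, not to be moved.
- pointer_tip (a point): free end of the orange pointer arm (215 long, 10 wide, 6 thick), which turns about the flap's hinge axis at 147 mm to the -y side of the hinge's middle, just beside the flap's orange-striped edge. x axis along the arm towards the hinge.
- sampler: fixed white vial chamber, 220 x 260 x 115 high, blue stripe in front, vials inside, with the flap (white frame, pale blue window, 210 x 250 x 8) on top; origin under its centre, handle side towards -x, hinge 100 mm towards +x.
- vial_a: bystander: amber vial, 27 across, 55 high, origin at the underside
- vial_b: bystander: amber vial, 27 across, 55 high, origin at the underside
- solvent: bystander: amber solvent bottle with blue cap, 76 across, 170 high, origin at the underside
- beaker: bystander: glass beaker, 72 across, 90 high, origin at the underside
- clipjar: bystander: clear jar with yellow cap, 72 across, 75 high, origin at the underside
- tipbox: bystander: blue pipette tip box, 120 x 85 x 60 high, origin at the underside
- spatula: bystander: spatula lying on the bench, origin at its underside
Not all that is in view belongs to the job. Leave any turquoise look-alike of the part that bears key alone.

How it is judged (in metres and radians):
On the way, in this order (a step that is already met when the one before it is completed fails the run):
1. the timer key is wound to its stop (value of joint key above 3.35 rad), for 0.2 s.
2. the flap is held in line with the pointer (value of joint key above 3.35 rad and angle between the x axis of flap_handle and the x axis of pointer_tip, either way round below 0.087 rad and contact force between the fingers and flap above 1 N), for 0.2 s.
At the end, for the whole second after the job is handed in: The key is wound to within 0.25 rad of its stop, and the flap stands still within 5 degrees of the orange pointer, held by the gripper's fingers (over 1 N between fingers and flap), through the last second (all of step 2 and velocity of joint flap between -0.08 and 0.08 rad/s); the arm keeps its last pose, push and grip.
It fails at once if the flap is opened (over 0.12 rad) before the timer is wound (value of joint flap above 0.12 rad and not (value of joint key above 3.35 rad)).
It fails at once if the orange pointer is moved (tip over 10 mm) (distance of pointer_tip from where it was at the start of the episode above 0.01 m).
It fails at once if a bystander is moved over 30 mm or tipped (distance of any of vial_a, vial_b, solvent, beaker, clipjar, tipbox, spatula from where it was at the start of the episode above 0.03 m or angle between any of vial_a, vial_b, solvent, beaker, clipjar, tipbox's own z axis and vertical above 0.5 rad).
It also fails if it takes over 72 s, if anything falls off the work surface, if the arm or the gripper's body presses on something with over 40 N, if the wrist force passes 120 N, or if a joint passes its speed limit or range.

ROBOT

A 7-joint arm with a two-finger parallel gripper is mounted at the origin on the work surface. World frame = base frame: x ahead of the robot, y to its left, z up, the work surface at z = 0. Lengths are in mm, angles in rad, forces in N, time in s.
With the tool pointing down it reaches from about 400 to 875 mm from the base axis. Payload 4.4 kg.
Tool frame: the origin (TCP) lies at the very end of the fingers, on their centre line; the grasp point (between the pads) lies 19 mm behind it; z points along the fingers, y is the line along which they close (so a half turn about z gives the same grasp; the last joint's range is limited). The gripper opens to 85 mm and grips with 20 to 120 N. Pads are 22 mm wide; open, the fingers measure 114 mm over their backs; the gripper's body (76 mm by 85 mm) begins 54 mm behind the grasp point. The pads swing forward as they close: fully open they stand 13 mm farther back than shut.
Start: joints at [-1.308, 0.628, 0.038, 1.517, -0.027, 0.996, -0.02], TCP at [209.865, 615.203, 196.013] pointing down, gripper open.
Joint ranges: [-3.06, 3.06], [-0.37, 2.12], [-1.25, 1.32], [0.18, 2.47], [-1.1, 4.24], [0.23, 1.98], [-2.94, 2.94]. Speed limits (rad/s): [2.57, 2.57, 3.14, 3.14, 3.14, 3.14, 3.14].

INTERFACE

Orientations are given as [roll, pitch, yaw] about the fixed x, y, z axes, in that order (R = Rz(yaw) Ry(pitch) Rx(roll)).
In Python, from cell import read_state, get_image, camera_info, finish_job gives the robot as it stands.
- The arm moves only by the tool play_rows, never from a script. Its argument "deltas" is one flat list of numbers, 7 for each row, row after row: the shift along the tool's x, y, z in mm, then the turn, a rotation vector about the tool's x, y, z in rad, then the opening, from 0 (shut) to 1 (fully open). In form: [dx, dy, dz, ax, ay, az, grip, dx, dy, dz, ax, ay, az, grip, ...]. A call has 1 to 10 rows; each row is the pose to reach, as a shift and turn from the pose commanded when the call began, along the tool's axes at that moment; what a row does not reach only later rows make up. A row lasts 1/8 s, in which the tool goes at most 62.5 mm and 10.7 degrees, less where a joint would pass 70% of its speed; a pose out of reach is approached as far as the arm can. A call with a gripper value outside its range is refused whole. The fingers move at their own pace and stop on an object; the grip force is fixed at half the most. Time passes only in rows, so rows that repeat a pose let the fingers close. It gives the time, the measured TCP pose, the force, the opening and the grip force at its end, in the units of the state.
- read_state(): the state, without advancing time (a new reading comes with each control period).
- get_image(name): name is "side" or "top" or "wrist"; returns the picture (384x512x3 uint8, red, green, blue); there is no depth.
- camera_info(name): a dict with "fx", "fy", "cx", "cy" (pixels), "T" (4x4, takes a point from camera to world coordinates). Camera axes: x right, y down, z forward; pixel columns grow to the right and rows downward; lengths in mm; the calibration is good to about 2 mm. A picture is of the moment at which its call begins: read the wrist's pose just before it. camera_info takes no time and is no camera call; for the wrist camera it gives the pose at the moment of the call.
- finish_job(): hands the job in; it is judged then, once.
The state is a dict: "clock": time; "qpos": joint angles; "qd": joint speeds; "tau": joint torques, N m; "eef_pos": TCP position; "tool_rot": TCP orientation; "force": force on the tool from outside, world axes, zero at the start; "torque": the same for the moment, N m; "width": finger opening in mm; "gripper_force": force on a finger pad.
Only numpy, scipy, OpenCV 4.12 (cv2) and the standard library are available. Lean on these libraries where they do the work, as an engineer would, in place of code of your own. Each camera call takes 0.05 s, during which the arm holds its last target. There are 200 camera calls.

## Working session

There is one attempt and no reset: what is moved stays moved. The work goes in short steps, Python scripts to look and compute and a tool call to move; the robot and the scene stay as the last step left them, time stands still between calls to the robot, and variables do not carry over. Pictures are saved under pics/ and viewed, at most 10 in all, crops included, and the job is handed in when it is done.

Besides the shell and the picture viewer there is one more tool, called as a command line: name --argument value ..., lists and objects as JSON in quotes. play_rows: Moves the arm, as the interface text tells. Its arguments: {"type":"object","properties":{"deltas":{"type":"array"}},"required":["deltas"]}

```bash
mkdir -p pics
cat > h.py <<'E'
import numpy as np, cv2
from cell import *
from scipy.spatial.transform import Rotation as R
def snap(n,f):
    im=get_image(n); cv2.imwrite('pics/'+f,im[:,:,::-1]); return im
def ray(n,u,v,z,ci=None):
    c=ci or camera_info(n); T=np.array(c['T']); d=T[:3,:3]@[(u-c['cx'])/c['fx'],(v-c['cy'])/c['fy'],1]; o=T[:3,3]
    return o+d*(z-o[2])/d[2]
def proj(n,P,ci=None):
    c=ci or camera_info(n); T=np.array(c['T']); p=T[:3,:3].T@(np.array(P,float)-T[:3,3]); return np.array([c['fx']*p[0]/p[2]+c['cx'],c['fy']*p[1]/p[2]+c['cy']])
E
python3 - <<'E'
from h import *
np.set_printoptions(precision=3,suppress=True)
snap('top','t0.png');snap('side','s0.png')
print(read_state())
for n in('top','side','wrist'): print(n,camera_info(n))
E
```

```text
{'clock': 0.1, 'qpos': array([-1.308,  0.629,  0.038,  1.518, -0.027,  0.996, -0.02 ]), 'qd': array([-0.   , -0.002,  0.001,  0.001, -0.001, -0.002,  0.   ]), 'tau': array([  0.004, -56.454,   1.231, -19.398,   0.011,   0.005,   0.   ]), 'eef_pos': array([209.663, 614.607, 195.188]), 'tool_rot': array([-3.14 ,  0.   ,  2.813]), 'force': array([-0.341, -0.476, -0.154]), 'torque': array([-0.049, -0.037,  0.002]), 'gripper_force': 0.0, 'width': 85.2605889427414}
top {'fx': 384.95265157099925, 'fy': 384.95265157099925, 'cx': 250.49309885118433, 'cy': 196.25721901698222, 'T': array([[  -0.023,   -0.997,    0.067,  447.768],
       [  -1.   ,    0.022,   -0.015,   34.733],
       [   0.014,   -0.068,   -0.998, 1530.316],
       [   0.   ,    0.   ,    0.   ,    1.   ]])}
side {'fx': 417.5588994960184, 'fy': 417.5588994960184, 'cx': 251.23581365115123, 'cy': 189.42903218898314, 'T': array([[  -0.976,   -0.177,    0.13 ,  373.431],
       [  -0.219,    0.757,   -0.616,  742.898],
       [   0.011,   -0.629,   -0.777, 1026.393],
       [   0.   ,    0.   ,    0.   ,    1.   ]])}
wrist {'fx': 290.2381421146231, 'fy': 290.2381421146231, 'cx': 252.710898431724, 'cy': 192.6747590348099, 'T': array([[  0.322,   0.902,   0.289, 134.347],
       [  0.947,  -0.306,  -0.098, 639.183],
       [  0.   ,   0.305,  -0.952, 373.398],
       [  0.   ,   0.   ,   0.   ,   1.   ]])}
```

View pics/t0.png

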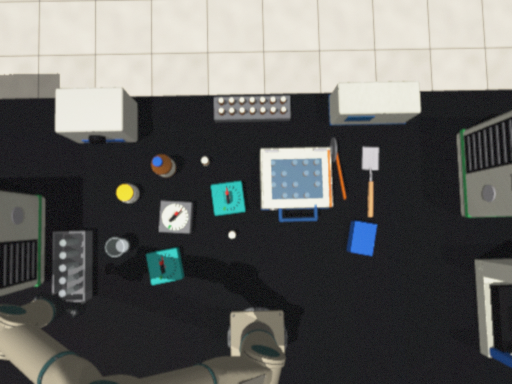

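View pics/s0.png

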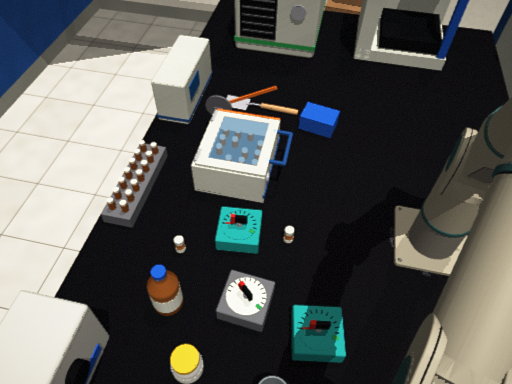

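The top view shows the grey timer at about (175,216) with turquoise decoys at (228,198) and (165,266). The sampler is at (296,180), its blue handle at (298,216), and the orange pointer runs from (333,140) to (345,198).

Run:
```python
from h import *
t=cv2.imread('pics/t0.png');s=cv2.imread('pics/s0.png')
z=lambda im,u,v,w,h,k:cv2.resize(im[v:v+h,u:u+w],None,fx=k,fy=k,interpolation=cv2.INTER_CUBIC)
a=z(t,155,196,40,40,7);b=z(t,250,130,110,100,4.0); c=z(s,215,265,62,68,4.5);d=z(s,190,80,110,125,2.4)
C=np.zeros((600,800,3),np.uint8)
for i,(m,x,y) in enumerate([(a,0,0),(b,290,0),(c,0,285),(d,290,410-110)]):
    m=m[:600-y,:800-x];C[y:y+m.shape[0],x:x+m.shape[1]]=m
cv2.imwrite('pics/z1.png',C)
np.set_printoptions(precision=1,suppress=True)
print(ray('top',176,216,78),ray('side',246,291,78),'handle',ray('top',280,219,120),ray('top',317,219,120))
```

```text
[477.7 293.9  78. ] [474.5 305.4  78. ] handle [457.2 -93.2 120. ] [ 454.1 -229.   120. ]
```

View pics/z1.png

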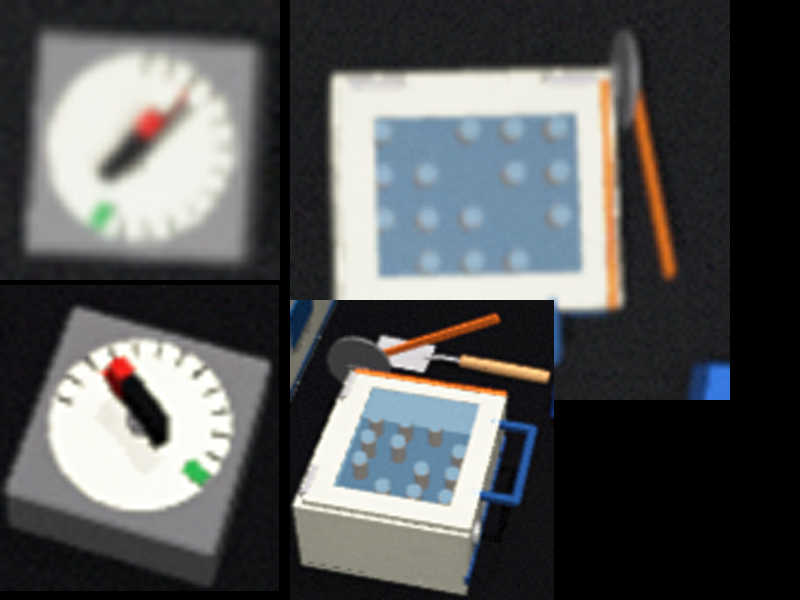

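The zoom shows the red key end pointing up-right and the green mark lower-left, so the key needs about 2.9 rad more. Moving above the timer for a near look.

play_rows --deltas '[-50, -30, -50, 0, 0, 0, 1, -100, -60, -50, 0, 0, 0, 1, -150, -90, -50, 0, 0, 0, 1, -200, -120, -50, 0, 0, 0.1, 1, -250, -150, -50, 0, 0, 0.2, 1, -300, -180, -50, 0, 0, 0.3, 1, -353, -208, -50, 0, 0, 0.4, 1, -353, -208, -50, 0, 0, 0.4, 1, -353, -208, -50, 0, 0, 0.4, 1, -353, -208, -50, 0, 0, 0.4, 1]'

```text
clock: 1.35
eef_pos: [475.5, 305.8, 245.7]
tool_rot: [-3.141, -0.001, 2.416]
force: [-0.0, -0.7, 0.5]
width: 85.5
gripper_force: 0.0
```

Run:
```python
from h import *
import pickle
np.set_printoptions(precision=3,suppress=True)
c=camera_info('wrist');snap('wrist','w1.png');pickle.dump(c,open('w1.pkl','wb'))
s=read_state();print(s['eef_pos'],s['tool_rot'],s['qpos'],s['clock'],s['force'])
```

```text
[475.629 305.811 245.813] [-3.141 -0.001  2.416] [-0.742  0.458  0.182  1.698 -0.096  0.995  0.319] 1.4 [ 0.588  0.287 -0.178]
```

View pics/w1.png

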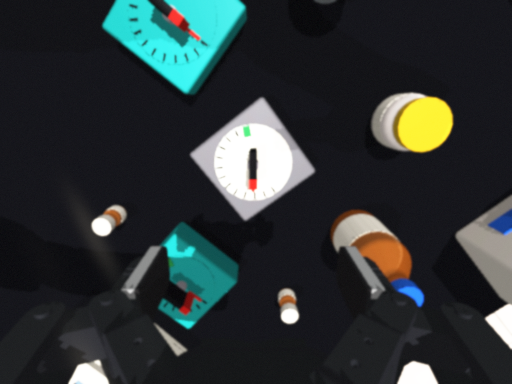

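Wrist view: dial centre about (253,162), red end (253,190), black end (253,150), green mark (247,131).

Run:
```python
from h import *
import pickle
np.set_printoptions(precision=2,suppress=True)
c=pickle.load(open('w1.pkl','rb'));im=cv2.imread('pics/w1.png').astype(int)
b,g,r=im[...,0],im[...,1],im[...,2]
def reg(m,u0,u1,v0,v1):
    k=np.zeros_like(m);k[v0:v1,u0:u1]=m[v0:v1,u0:u1];v,u=np.nonzero(k);return u,v
def dial(z=50):
    u,v=reg((im.min(2)>200),205,300,115,210);h=cv2.convexHull(np.c_[u,v].astype(np.int32));return cv2.fitEllipse(h)
e=dial();print(e);C=ray('w',*e[0],50,c);print('dial',C)
u,v=reg((r>150)&(g<90)&(b<90),205,300,115,210);print('red',u.min(),u.max(),v.min(),v.max());rc=(u.mean(),v.mean())
u2,v2=reg((im.max(2)<60),238,268,140,190);print('blk',u2.min(),u2.max(),v2.min(),v2.max())
G=reg((g>130)&(r<110)&(b<110),205,300,115,210);Gp=ray('w',G[0].mean(),G[1].mean(),50,c);d=Gp-C
print('green ang',np.arctan2(d[1],d[0]),Gp)
for z in(78,92):
  print(z,ray('w',rc[0],rc[1],z,c),ray('w',253,149,z,c),ray('w',253,190,z,c))
print(proj('w',[C[0],C[1],92],c),proj('w',[C[0],C[1],78],c))
```

```text
((252.54197692871094, 161.1761932373047), (78.94743347167969, 80.01918029785156), 163.33309936523438)
dial [472.72 306.64  50.  ]
red 250 255 179 189
blk 250 255 150 177
green ang nan [nan nan nan]
78 [489.38 291.82  78.  ] [457.78 320.57  78.  ] [496.15 286.64  78.  ]
92 [486.4  294.44  92.  ] [456.08 322.04  92.  ] [492.9  289.48  92.  ]
[252.56 168.35] [252.55 165.78]<stdin>:13: RuntimeWarning: Mean of empty slice.
  ret = ret.dtype.type(ret / rcount)
```

Key centre is (473, 307), the bar is already aligned with the tool, and about 2.96 rad remains. Descend and grip.

play_rows --deltas '[3, -1, 50, 0, 0, 0, 1, 3, -1, 100, 0, 0, 0, 1, 3, -1, 140, 0, 0, 0, 1, 3, -1, 170, 0, 0, 0, 1, 3, -1, 184, 0, 0, 0, 1, 3, -1, 184, 0, 0, 0, 0, 3, -1, 184, 0, 0, 0, 0, 3, -1, 184, 0, 0, 0, 0, 3, -1, 184, 0, 0, 0, 0, 3, -1, 184, 0, 0, 0, 0]'

```text
clock: 2.65
eef_pos: [474.1, 305.7, 62.4]
tool_rot: [3.141, 0.0, 2.413]
force: [-0.7, 0.2, -0.1]
width: -0.1
gripper_force: 0.0
```

Fingers closed on nothing; look.

Run:
```python
from h import *
np.set_printoptions(precision=3,suppress=True)
a=snap('wrist','w2.png');b=snap('side','s2.png')
C=np.hstack([cv2.resize(a,(480,360)),cv2.resize(b[240:360,190:296],(318,360),interpolation=cv2.INTER_CUBIC)])
cv2.imwrite('pics/z2.png',C[:,:,::-1]);s=read_state();print(s['width'],s['gripper_force'],s['eef_pos'])
```

```text
0.07244190402027845 0.0 [473.964 305.647  62.156]
```

View pics/z2.png

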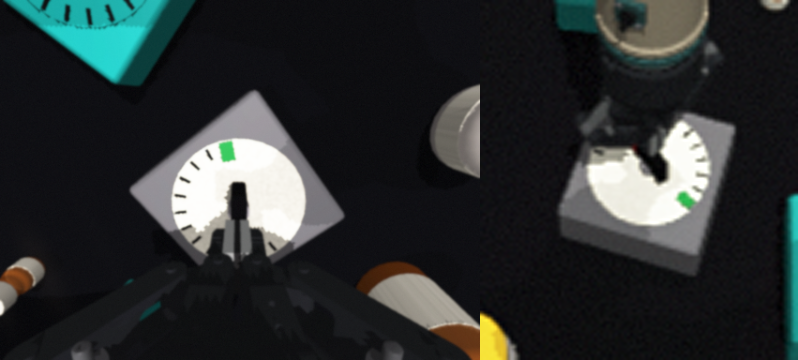

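Run:
```python
from h import *
np.set_printoptions(precision=1,suppress=True)
s=read_state();p=s['eef_pos']
for n in('wrist','side','top'):
    print(n,'tcp',proj(n,p),'grasp',proj(n,p+[0,0,19]),'key',proj(n,[472.7,306.6,78]),'dialc',proj(n,[472.7,306.6,50]))
im=cv2.imread('pics/w2.png').astype(int)
v,u=np.nonzero(im.min(2)>170);m=(u>180)&(u<330)&(v>140)&(v<300);e=cv2.fitEllipse(cv2.convexHull(np.c_[u[m],v[m]].astype(np.int32)));print(e, ray('wrist',*e[0],50))
print(ray('top',175,217,50))
```

```text
wrist tcp [254.6 223.6] grasp [254.8 236.4] key [254.6 231.8] dialc [254.3 214.6]
side tcp [246.2 294. ] grasp [246.2 290.6] key [246.6 291.6] dialc [246.6 296.5]
top tcp [173.7 217.1] grasp [172.7 217.1] key [172.6 217.4] dialc [174.  217.5]
((254.1882781982422, 211.5453643798828), (128.71717834472656, 144.59739685058594), 92.8482666015625) [470.9 308.1  50. ]
[474.5 302.8  50. ]
```

Run:
```python
from h import *
a=cv2.imread('pics/w2.png');b=cv2.imread('pics/s2.png')
C=np.hstack([cv2.resize(a[180:300,190:320],(433,400),interpolation=cv2.INTER_CUBIC),cv2.resize(b[270:330,210:265],(366,400),interpolation=cv2.INTER_CUBIC)])
cv2.imwrite('pics/z3.png',C)
```

```text
(no output)
```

View pics/z3.png

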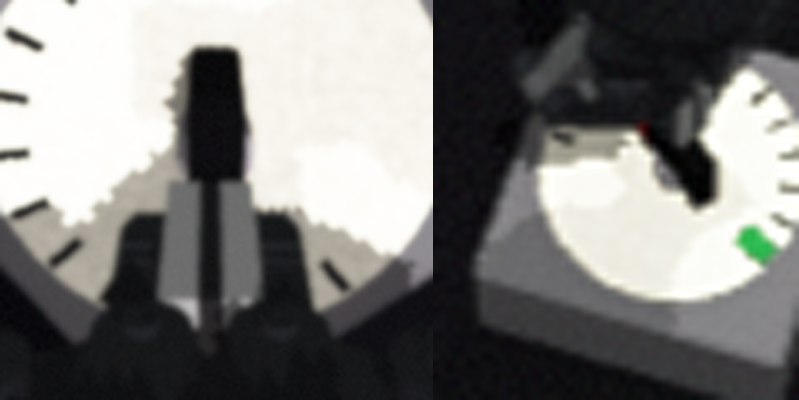

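```bash
python3 - <<'E'
from h import *
np.set_printoptions(precision=1,suppress=True)
p=np.array([472.7,306.6,0]);d=np.array([-.748,.664,0]);y=np.array([.664,.748,0])
f=lambda n,P:(proj(n,P))
for s in(23,11,8,-8,-23):
  for z in(63,92): print(s,z,f('wrist',p+s*d+[0,0,z]),f('side',p+s*d+[0,0,z]))
print('pad front tip',f('wrist',p+11*d+[0,0,62]),f('wrist',p+11*d+[0,0,100]),'y5',f('wrist',p+11*d+5*y+[0,0,100]))
E
python3 -c "
import cv2
a=cv2.imread('pics/w2.png')
for v in(198,210,225,232,236,240,250,260,270): print(v,[tuple(int(k) for k in a[v,u][::-1]) for u in range(238,272,2)])"
```

```text
23 63 [254.4 188.8] [252.1 301.5]
23 92 [254.8 204.3] [252.2 296.3]
11 63 [254.4 206.4] [249.2 297.7]
11 92 [254.8 224.6] [249.3 292.5]
8 63 [254.4 210.7] [248.5 296.8]
8 92 [254.8 229.5] [248.6 291.6]
-8 63 [254.4 233. ] [244.7 291.8]
-8 92 [254.8 254.9] [244.7 286.6]
-23 63 [254.4 252.8] [241.3 287.2]
-23 92 [254.8 277.4] [241.2 281.9]
pad front tip [254.4 205.9] [254.9 230.8] y5 [264.4 230.8]
198 [(248, 246, 239), (249, 247, 241), (245, 242, 235), (179, 173, 161), (93, 90, 84), (20, 19, 17), (11, 10, 13), (10, 10, 11), (11, 12, 12), (8, 9, 11), (12, 11, 10), (25, 24, 22), (164, 159, 147), (242, 239, 232), (246, 244, 237), (246, 244, 237), (247, 244, 237)]
210 [(232, 228, 217), (159, 154, 143), (128, 123, 114), (115, 112, 103), (60, 58, 56), (12, 14, 15), (12, 13, 14), (11, 12, 14), (13, 14, 16), (15, 14, 16), (15, 15, 16), (11, 13, 16), (63, 60, 57), (227, 221, 208), (247, 244, 237), (247, 244, 237), (247, 244, 237)]
225 [(238, 236, 228), (188, 183, 170), (147, 141, 135), (91, 88, 90), (49, 48, 50), (14, 16, 16), (14, 13, 17), (13, 11, 15), (14, 13, 16), (13, 12, 15), (14, 15, 16)
[... 1033 characters left out ...]
6, 46, 47), (22, 21, 23), (21, 22, 23), (63, 64, 63), (104, 105, 104), (109, 110, 109), (107, 109, 108), (110, 111, 110), (96, 98, 96), (37, 38, 39), (23, 22, 24)]
260 [(85, 86, 87), (107, 107, 107), (110, 111, 111), (107, 108, 108), (109, 110, 110), (96, 97, 97), (39, 39, 40), (22, 20, 22), (21, 22, 22), (58, 58, 59), (104, 104, 104), (108, 108, 109), (108, 110, 109), (106, 108, 108), (106, 107, 107), (65, 67, 67), (23, 25, 26)]
270 [(66, 66, 67), (109, 109, 108), (143, 143, 142), (165, 165, 164), (172, 171, 171), (154, 153, 152), (59, 57, 59), (37, 36, 37), (38, 37, 39), (74, 74, 74), (112, 111, 111), (91, 91, 90), (132, 132, 131), (134, 134, 133), (71, 72, 72), (34, 35, 35), (17, 18, 20)]
```

The pads' visible tips end at v≈234, which matches z≈97 rather than 62. So the fingers actually closed above the bar, about 33 mm shorter than the stated TCP. I'll open, go 30 mm lower and close again.

play_rows --deltas '[0, 0, 0, 0, 0, 0, 1, 0, 0, 0, 0, 0, 0, 1, 0, 0, 0, 0, 0, 0, 1, 0, 0, 0, 0, 0, 0, 1, 0, 0, 15, 0, 0, 0, 1, 0, 0, 30, 0, 0, 0, 1, 0, 0, 30, 0, 0, 0, 0, 0, 0, 30, 0, 0, 0, 0, 0, 0, 30, 0, 0, 0, 0, 0, 0, 30, 0, 0, 0, 0]'

```text
clock: 4.0
eef_pos: [474.1, 305.8, 32.3]
tool_rot: [3.141, 0.0, 2.413]
force: [0.3, -0.5, -0.2]
width: 12.2
gripper_force: 0.0
```

play_rows --deltas '[0, 0, 0, 0, 0, 0, 0, 0, 0, 0, 0, 0, 0, 0]'

```text
clock: 4.25
eef_pos: [474.8, 306.5, 32.6]
tool_rot: [3.139, 0.0, 2.413]
force: [0.5, 2.1, 2.8]
width: 8.9
gripper_force: 60.3
```

Gripped with 60 N. First partial turn, clockwise.

play_rows --deltas '[0, 0, 0, 0, 0, 0.15, 0, 0, 0, 0, 0, 0, 0.3, 0, 0, 0, 0, 0, 0, 0.45, 0, 0, 0, 0, 0, 0, 0.6, 0, 0, 0, 0, 0, 0, 0.75, 0, 0, 0, 0, 0, 0, 0.9, 0, 0, 0, 0, 0, 0, 1.05, 0, 0, 0, 0, 0, 0, 1.2, 0, 0, 0, 0, 0, 0, 1.35, 0, 0, 0, 0, 0, 0, 1.5, 0]'

```text
clock: 5.5
eef_pos: [477.2, 306.8, 32.6]
tool_rot: [3.138, -0.005, 0.908]
force: [6.0, 2.3, -3.4]
width: 8.9
gripper_force: 59.7
```

Run:
```python
from h import *
np.set_printoptions(precision=3,suppress=True)
s=read_state()
for k in('clock','qpos','eef_pos','tool_rot','force','torque','width','gripper_force'):print(k,s[k])
```

```text
clock 5.5
qpos [-0.943  0.804  0.516  1.898 -0.666  0.609 -0.661]
eef_pos [477.188 306.79   32.637]
tool_rot [ 3.138 -0.005  0.908]
force [ 6.04   2.334 -3.35 ]
torque [ 0.522 -1.165  0.198]
width 8.916983882735362
gripper_force 59.71815884113312
```

First turn done. Regrip (recentring), then the second turn.

play_rows --deltas '[0, 0, 0, 0, 0, 0, 0.4, 0, 0, 0, 0, 0, 0, 0.4, 0, 0, 0, 0, 0, 0, 0.4, 0, 0, 0, 0, 0, 0, 0, 0, 0, 0, 0, 0, 0, 0, 0, 0, 0, 0, 0, 0, 0, 0, 0, 0, 0, 0, 0, 0, 0, 0, 0, 0, 0, 0, 0]'

```text
clock: 6.5
eef_pos: [475.1, 304.4, 32.2]
tool_rot: [3.139, -0.0, 0.912]
force: [4.1, -4.7, -0.2]
width: 8.7
gripper_force: 59.6
```

play_rows --deltas '[0, 0, 0, 0, 0, 0.15, 0, 0, 0, 0, 0, 0, 0.3, 0, 0, 0, 0, 0, 0, 0.45, 0, 0, 0, 0, 0, 0, 0.6, 0, 0, 0, 0, 0, 0, 0.75, 0, 0, 0, 0, 0, 0, 0.9, 0, 0, 0, 0, 0, 0, 1.05, 0, 0, 0, 0, 0, 0, 1.2, 0, 0, 0, 0, 0, 0, 1.35, 0]'

```text
clock: 7.62
eef_pos: [474.9, 306.1, 32.2]
tool_rot: [-3.14, -0.002, -0.441]
force: [2.5, -1.3, -1.0]
width: 8.7
gripper_force: 59.6
```

Run:
```python
from h import *
np.set_printoptions(precision=3,suppress=True)
s=read_state()
for k in('clock','qpos','eef_pos','tool_rot','force','torque','width','gripper_force'):print(k,s[k])
```

```text
clock 7.625
qpos [-1.124  0.927  0.858  1.905 -0.994  0.806 -1.714]
eef_pos [474.859 306.143  32.23 ]
tool_rot [-3.14  -0.002 -0.441]
force [ 2.491 -1.287 -1.028]
torque [-0.307 -0.712  0.173]
width 8.672332798441852
gripper_force 59.57149565219879
```

play_rows --deltas '[0, 0, 0, 0, 0, 0.04, 0, 0, 0, 0, 0, 0, 0.08, 0, 0, 0, 0, 0, 0, 0.12, 0, 0, 0, 0, 0, 0, 0.16, 0, 0, 0, 0, 0, 0, 0.2, 0, 0, 0, 0, 0, 0, 0.2, 0]'

```text
clock: 8.38
eef_pos: [474.9, 306.1, 32.3]
tool_rot: [-3.141, -0.002, -0.631]
force: [5.4, -0.4, 0.9]
width: 8.9
gripper_force: 83.8
```

Run:
```python
from h import *
np.set_printoptions(precision=3,suppress=True)
s=read_state();
for k in('clock','qpos','eef_pos','tool_rot','force','torque','width','gripper_force'):print(k,s[k])
im=snap('wrist','w4.png');cv2.imwrite('pics/z4.png',cv2.resize(im[100:310,120:390],None,fx=2.5,fy=2.5,interpolation=cv2.INTER_CUBIC)[:,:,::-1])
```

```text
clock 8.375
qpos [-1.139  0.943  0.891  1.905 -1.018  0.83  -1.884]
eef_pos [474.898 306.15   32.332]
tool_rot [-3.141 -0.002 -0.631]
force [ 5.425 -0.444  0.88 ]
torque [-0.141 -1.186  1.726]
width 8.894534171379304
gripper_force 83.77134734764695
```

View pics/z4.png

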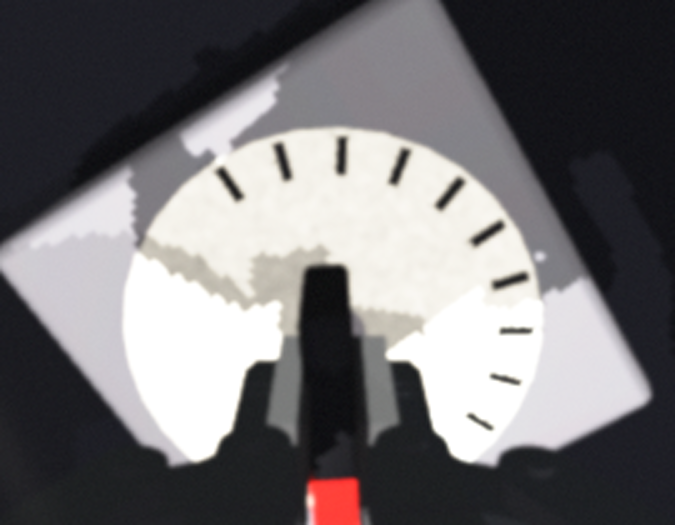

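At the stop: 1.7 N m reaction and the red end points to the green side. Now fit the sampler and pointer geometry from both views.

Run:
```python
from h import *
from scipy.optimize import least_squares
np.set_printoptions(precision=3,suppress=True)
ct,cs=camera_info('top'),camera_info('side')
loc=lambda r,y,z:('l',-r,y,z)
obs=[('t',(260,148.3),(0,125,4)),('t',(332,147),(0,-125,4)),('t',(333.5,207),(-210,-125,4)),
('t',(280,218.5),(-255,65,0)),('t',(316.5,218.5),(-255,-65,0)),
('s',(215.8,109.2),(0,-125,4)),('s',(280,118.8),(-210,-125,4)),('s',(192.5,165.4),(0,125,4)),('s',(264.2,178.3),(-210,125,4)),
('s',(291.5,133.5),(-255,-65,0)),('s',(283.5,162.5),(-255,65,0)),
('t',(344.5,198.5),'P'),('s',(276,88),'P')]
def res(q,full=0):
    x,y,w,p=q;o=[]
    for n,uv,l in obs:
        if l=='P': l=(-215*np.cos(p),-147,215*np.sin(p))
        P=R.from_euler('z',w).apply(l)+[x,y,120]
        o.append(proj('',P,ct if n=='t' else cs)-uv)
    return np.ravel(o)
f=least_squares(res,[710,-161,0,.6],loss='soft_l1');print(f.x);print(res(f.x).reshape(-1,2))
```

```text
[ 710.833 -156.908    0.006    0.493]
[[ 1.589  2.504]
 [-2.972  2.01 ]
 [-1.999 -1.344]
 [ 0.099  0.976]
 [-1.008 -0.066]
 [ 0.628 -0.871]
 [-0.791 -0.873]
 [ 1.327 -2.579]
 [ 0.003 -3.437]
 [-1.526  0.028]
 [-0.41   0.823]
 [-0.448 -0.291]
 [-0.153  0.155]]
```

play_rows --deltas '[0, 0, 0, 0, 0, -0.03, 0.7, 0, 0, 0, 0, 0, -0.03, 0.7, 0, 0, 0, 0, 0, -0.03, 0.7, 0, 0, -20, 0, 0, -0.03, 0.7, 0, 0, -70, 0, 0, -0.03, 0.7, 0, 0, -120, 0, 0, 0, 0.7, 0, 0, -170, 0, 0, 0, 0.7, 0, 0, -220, 0, 0, 0, 0.7, 0, 0, -220, 0, 0, 0, 0.7]'

```text
clock: 9.55
eef_pos: [476.4, 305.3, 257.0]
tool_rot: [-3.134, -0.003, -0.638]
force: [0.2, 0.3, -0.1]
width: 59.9
gripper_force: 0.0
```

Run:
```python
from h import *
np.set_printoptions(precision=3,suppress=True)
s=read_state()
for k in('clock','qpos','eef_pos','tool_rot','width'):print(k,s[k])
im=snap('wrist','w5.png').astype(int);r,g,b=im[...,0],im[...,1],im[...,2];c=camera_info('wrist')
for nm,m in(('red',(r>140)&(g<90)&(b<90)),('grn',(g>130)&(r<120)&(b<120)),):
    n,l,st,ce=cv2.connectedComponentsWithStats(m.astype(np.uint8))
    for i in range(1,n):
        if st[i,4]>15: print(nm,ce[i],st[i,4],ray('w',*ce[i],78 if nm=='red' else 50,c))
```

```text
clock 9.55
qpos [-1.28   0.693  1.169  1.704 -0.683  1.207 -2.146]
eef_pos [476.354 305.331 257.031]
tool_rot [-3.134 -0.003 -0.638]
width 59.86586520869975
red [100.391  18.87 ] 307 [701.193 342.069  78.   ]
red [138.8    46.545] 110 [656.677 327.346  78.   ]
red [86.5   67.531] 32 [676.231 389.823  78.   ]
red [408.862 103.828] 29 [424.68  115.499  78.   ]
red [255.425 180.125] 40 [456.527 314.115  78.   ]
red [300.374 281.596] 99 [297.982 351.208  78.   ]
grn [367.09  50.09] 100 [500.838 115.943  50.   ]
```

Key red end at 2.69 rad bearing vs. green ≈2.63: wound. Now move over the handle while unwinding the wrist.

play_rows --deltas '[26, 38, 0, 0, 0, -0.18, 0.4, 52, 77, 0, 0, 0, -0.36, 0.4, 78, 115, 0, 0, 0, -0.54, 0.4, 104, 154, 0, 0, 0, -0.72, 0.4, 130, 192, 0, 0, 0, -0.9, 0.4, 156, 231, 0, 0, 0, -1.08, 0.4, 182, 269, 0, 0, 0, -1.26, 0.4, 208, 308, 0, 0, 0, -1.44, 0.4, 234, 346, 0, 0, 0, -1.62, 0.4, 260, 385, 0, 0, 0, -1.8, 0.4]'

```text
clock: 10.85
eef_pos: [452.6, -159.5, 251.3]
tool_rot: [-3.139, 0.0, 1.169]
force: [0.9, -0.1, 0.1]
width: 34.3
gripper_force: 0.0
```

play_rows --deltas '[0, 0, 0, 0, 0, -0.15, 0.4, 0, 0, 0, 0, 0, -0.3, 0.4, 0, 0, 0, 0, 0, -0.41, 0.4, 0, 0, 0, 0, 0, -0.41, 0.4, 0, 0, 0, 0, 0, -0.41, 0.4]'

```text
clock: 11.48
eef_pos: [453.2, -158.4, 251.6]
tool_rot: [-3.14, -0.0, 1.571]
force: [0.8, 0.2, 0.2]
width: 34.3
gripper_force: 0.0
```

Run:
```python
from h import *
import pickle
np.set_printoptions(precision=3,suppress=True)
s=read_state()
for k in('clock','qpos','eef_pos','tool_rot','width'):print(k,s[k])
pickle.dump(camera_info('wrist'),open('w6.pkl','wb'));im=snap('wrist','w6.png')
for y in(-65,65):print(proj('wrist',[455.8,-158.5+y,120]))
```

```text
clock 11.475
qpos [-0.133  0.358  0.561  1.91  -0.233  0.939  0.538]
eef_pos [ 453.247 -158.375  251.62 ]
tool_rot [-3.14  -0.     1.571]
width 34.279495868290425
[255.822 228.318]
[256.458 112.818]
```

View pics/w6.png

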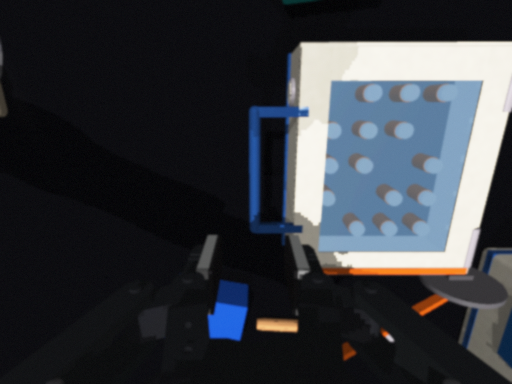

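The handle bar lies at u≈255 from v=112 to 228, matching the model to 1 px. Descend and grip it.

play_rows --deltas '[0, 2, 50, 0, 0, 0, 0.4, 0, 2, 100, 0, 0, 0, 0.4, 0, 2, 140, 0, 0, 0, 0.4, 0, 2, 165, 0, 0, 0, 0.4, 0, 2, 181, 0, 0, 0, 0.4, 0, 2, 181, 0, 0, 0, 0.4, 0, 2, 181, 0, 0, 0, 0, 0, 2, 181, 0, 0, 0, 0, 0, 2, 181, 0, 0, 0, 0, 0, 2, 181, 0, 0, 0, 0]'

```text
clock: 12.78
eef_pos: [454.9, -158.6, 71.7]
tool_rot: [-3.141, -0.0, 1.572]
force: [-4.8, -1.4, 6.1]
width: 9.6
gripper_force: 58.8
```

play_rows --deltas '[0, 0, 0, 0, 0, 0, 0]'

```text
clock: 12.9
eef_pos: [454.9, -158.6, 71.7]
tool_rot: [-3.141, -0.0, 1.572]
force: [-4.9, -0.6, 7.0]
width: 9.7
gripper_force: 58.8
```

Handle held. Lift along the arc to about 0.49 rad.

play_rows --deltas '[0, 0.5, -15, 0, 0, 0, 0, 0, 2, -30, 0, 0, 0, 0, 0, 4, -46, 0, 0, 0, 0, 0, 7, -61, 0, 0, 0, 0, 0, 11, -75, 0, 0, 0, 0, 0, 16, -90, 0, 0, 0, 0, 0, 22, -104, 0, 0, 0, 0, 0, 26, -113, 0, 0, 0, 0, 0, 30, -120, 0, 0, 0, 0, 0, 30, -120, 0, 0, 0, 0]'

```text
clock: 14.15
eef_pos: [483.1, -158.6, 191.1]
tool_rot: [-3.137, -0.001, 1.572]
force: [-7.2, -1.4, 2.0]
width: 9.8
gripper_force: 58.7
```

Run:
```python
from h import *
s=read_state();print(s['eef_pos'],s['force'],s['gripper_force'],s['width'])
im=snap('side','s7.png');t=snap('top','t7.png')
C=np.zeros((560,800,3),np.uint8)
a=cv2.resize(im[60:200,175:305],(520,560),interpolation=cv2.INTER_CUBIC);C[:,:520]=a
b=cv2.resize(t[125:245,295:365],(280,480),interpolation=cv2.INTER_CUBIC);C[:480,520:]=b
cv2.imwrite('pics/z7.png',C[:,:,::-1])
```

```text
[ 483.07285009 -158.61481641  191.1265481 ] [-7.15765511 -1.35871622  1.95085753] 58.67378890514374 9.814271570049677
```

View pics/z7.png

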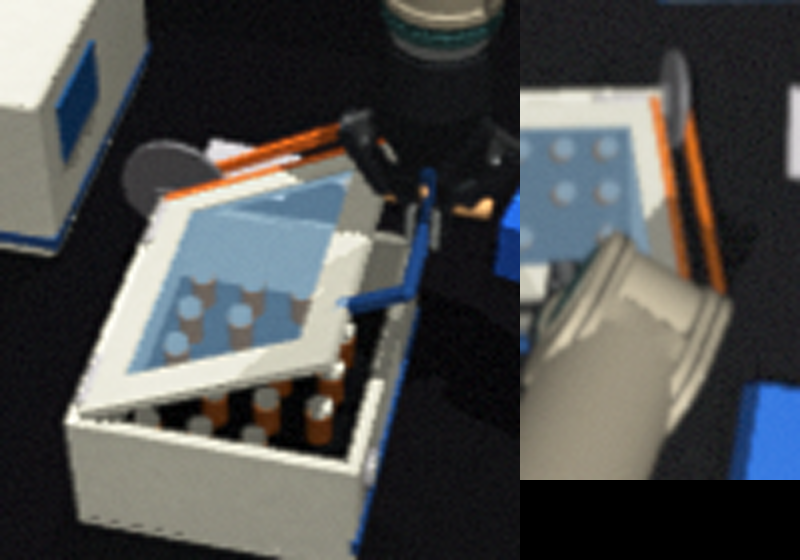

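Run:
```python
from h import *
np.set_printoptions(precision=3,suppress=True)
cs=camera_info('side')
H=np.array([710.8,-156.9,120]);W=R.from_euler('z',.006)
def model(q,r,y,h): return proj('',H+W.apply([-r*np.cos(q)+h*np.sin(q),y,r*np.sin(q)+h*np.cos(q)]),cs)
from scipy.optimize import brentq
def ang(u,v): 
    x,y,a,b=cv2.fitLine(np.c_[u,v].astype(np.float32),cv2.DIST_HUBER,0,.01,.01).ravel()[[2,3,0,1]];return b/a,(x,y)
for f in('s0.png','s7.png'):
    im=cv2.imread('pics/'+f).astype(int);b,g,r=im[...,0],im[...,1],im[...,2]
    m=((r>150)&(g<125)&(b<70)&(r-g>70)).astype(np.uint8);m[:75]=0;m[135:]=0;m[:,:200]=0;m[:,300:]=0
    n,l,st,ce=cv2.connectedComponentsWithStats(m)
    for i in range(1,n):
        if st[i,4]<25: continue
        v,u=np.nonzero(l==i);s,c=ang(u,v);print(f,st[i],'slope',s,'c',c)
        for nm,y,h in(('ptr',-147,0),('flap',-121,4)):
            def sl(q): a,d=model(q,60,y,h),model(q,205,y,h);return (d[1]-a[1])/(d[0]-a[0])
            def off(q): a,d=model(q,60,y,h),model(q,205,y,h);return a[1]+(d[1]-a[1])/(d[0]-a[0])*(c[0]-a[0])-c[1]
            for k,fn in(('slope',lambda q:sl(q)-s),('off',off)):
                try: print('  ',nm,k,brentq(fn,-.1,1.1))
                except Exception as e: print('  ',nm,k,'none')
```

```text
s0.png [230  86  47  17 129] slope -0.3227271 c (np.float32(253.07458), np.float32(93.820595))
   ptr slope 0.5194303075561423
   ptr off 0.5196160498286354
   flap slope 0.5235671902318578
   flap off 0.595158506378865
s7.png [230  93  25  10  64] slope -0.34280095 c (np.float32(241.98814), np.float32(97.32154))
   ptr slope 0.5369045393543835
   ptr off 0.5225521525505681
   flap slope 0.5410099223630249
   flap off 0.6251652051392286
```

Run:
```python
from h import *
from scipy.optimize import brentq
cs=camera_info('side');H=np.array([710.8,-156.9,120]);W=R.from_euler('z',.006)
model=lambda q,r,y=-121,h=4: proj('',H+W.apply([-r*np.cos(q)+h*np.sin(q),y,r*np.sin(q)+h*np.cos(q)]),cs)
im=cv2.imread('pics/s7.png').astype(int);b,g,r=im[...,0],im[...,1],im[...,2]
P=[]
for u in range(220,262):
    v0=108.8-.247*(u-216.3);vs=np.arange(int(v0)-4,int(v0)+6);w=np.clip((r-b)[vs,u]-60,0,None)*(abs(vs-v0)<4)
    if w.sum()>20:P.append((u,(w*vs).sum()/w.sum()))
P=np.array(P);k=np.polyfit(P[:,0],P[:,1],1);print(len(P),k)
sl=lambda q:(lambda a,d:(d[1]-a[1])/(d[0]-a[0]))(model(q,20),model(q,200))
um=P[:,0].mean()
off=lambda q:(lambda a,d:a[1]+(d[1]-a[1])/(d[0]-a[0])*(um-a[0]))(model(q,20),model(q,200))-np.polyval(k,um)
for f in(lambda q:sl(q)-k[0],off):
    try: print(brentq(f,0,1))
    except Exception as e: print(e)
```

```text
41 [ -0.27257049 167.46458026]
0.4781889728865764
0.494543695960991
```

Flap ≈0.487, pointer ≈0.52. Raise slightly and settle.

play_rows --deltas '[0, 2, -4, 0, 0, 0, 0, 0, 4, -8, 0, 0, 0, 0, 0, 4, -8, 0, 0, 0, 0, 0, 4, -8, 0, 0, 0, 0, 0, 4, -8, 0, 0, 0, 0, 0, 4, -8, 0, 0, 0, 0]'

```text
clock: 15.0
eef_pos: [487.0, -158.6, 198.7]
tool_rot: [-3.137, -0.001, 1.572]
force: [-6.4, -1.6, 0.3]
width: 9.4
gripper_force: 58.8
```

Run:
```python
from h import *
s=read_state();print(s['clock'],s['eef_pos'],s['force'],s['gripper_force'],s['width'],abs(s['qd']).max(),'q',np.arcsin((s['eef_pos'][2]-71.7)/255))
print(finish_job())
```

```text
15.0 [ 487.01922535 -158.60156104  198.6752401 ] [-6.41798255 -1.57511548  0.30775195] 58.844613432884216 9.398435023918129 0.0013600030454601405 q 0.5212241637193147
the job is handed in; nothing more can be done
None
```

I handed the job in at 15.0 s, with no verdict returned: the key is wound to its stop at the green mark, and the gripper holds the flap still at about 0.52 rad, which matches my estimate of the pointer.

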